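# Load the filter wheel in running order

### The job

Load the first two places of the filter wheel in running order. First set the blue filter fully home in the one-dot pocket standing in the loading gap, so that it lies flush and will pass under the cover; then turn the wheel on one place, so that the two-dot pocket stands in the gap, and set the amber filter fully home in that one. Leave the other things on the bench where they are.

Things in the scene. Friction and masses are not known exactly. Their poses are not given: they have to be found in the camera images.
- filter_unit: Filter-wheel unit, fixed: round grey case 242 mm across. Origin on the wheel axis at bench level, -x towards the loading gap, z up. White cover 4 mm thick, top 46.5 mm above the bench, underside 4.5 mm over the wheel, hides all pockets but the one in the gap. Behind the axis: black collar 46 mm across at 82 mm, top 62.5 mm high; lamp box at 116 to 156 mm, top 68 mm high.
- gap (a point): Centre of the loading gap at the height of the wheel's top face (38 mm above the bench), 82 mm in front of the wheel axis; axes as filter_unit. The gap is a parallel-sided notch in the cover, 78 mm wide, from 27 mm in front of the axis out to the rim, where only a sill 26 mm high is left; a red line on the sill marks its middle.
- wheel (a joint): Turn of the wheel (rad), growing clockwise seen from above. At 0 the one-dot pocket is in the middle of the gap; at 1.047 (60 degrees) the two-dot pocket, which at 0 lies under the cover to the right of the gap as the robot sees it. No stops or clicks; friction (about 0.1 N m) holds it where it is left. Starts within 0.12 of 0.
- knob_grip (a point): Middle of the knob's black grip bar, on the wheel axis 63 mm above the bench; turns with the wheel; its x axis runs along the bar. Bar 46 mm long, 13 mm thick, 26 mm high (50 to 76 mm above the bench), on a hub 42 mm across. A white line shows the end that points to the one-dot pocket; at wheel = 0 the bar lies along filter_unit's x.
- pocket1 (a point): One-dot pocket: centre of its floor, 18 mm above the bench, 82 mm from the wheel axis. x points radially outward, z up. A 40 x 40 mm square with sides along x and y, 20 mm deep below the wheel's top face, rim chamfered 2.2 mm. Moves with the wheel, which is dark grey, 224 mm across, with 1 to 6 white dots outside the pockets.
- pocket2 (a point): Two-dot pocket, same shape and meaning as pocket1, 60 degrees round the wheel. Moves with the wheel; under the cover at the start.
- filter_blue: Blue filter: square black cartridge 36 x 36 mm (corners cut 4 mm), 20 mm high, about 40 g, with a round blue glass 28 mm across in its upper face. Origin at the centre of its underside, z up, sides along x and y; fits any of four ways round. Lies flat, glass up, on the bench pad, underside 2 mm above the bench. Fully home, its upper face is level with the wheel's top face.
- filter_amber: Amber filter: the same cartridge with an orange-yellow glass; lies on the same pad. Which of the two lies left or right changes.
- bench_pad: White absorbent bench pad with blue borders, 170 x 270 x 2 mm, fixed; origin at the centre of its underside.
- marker_black: Black marker pen lying on the bench, 138 x 15 x 16 mm; bystander.
- forceps_blunt: Steel forceps lying on the bench, 127 x 16 x 7 mm; bystander.
- bench_timer: Small white bench timer, 66 x 66 x 18 mm; bystander.
- pipette_bench: Hand pipette lying on the bench, 290 x 62 x 31 mm; bystander.
Things that resemble listed ones, but are neither listed nor needed, are in the scene too. Leave any green look-alike of the filter_amber alone.

How it is judged (in metres and radians):
On the way, in this order (a step that is already met when the one before it is completed fails the run):
1. the blue filter sits fully home in the one-dot pocket, let go, while the amber one is not yet in the wheel (horizontal distance between filter_blue and pocket1 below 0.004 m and z of filter_blue in the frame of pocket1 below 0.0025 m and angle between filter_blue's own z axis and vertical below 0.08 rad and contact force between the fingers and filter_blue below 0.1 N and horizontal distance between filter_amber and pocket2 above 0.03 m), for 0.2 s.
2. the wheel is turned so that the two-dot pocket stands in the loading gap (horizontal distance between pocket2 and gap below 0.02 m), for 0.1 s.
At the end, for the whole second after the job is handed in: The blue filter lies in the one-dot pocket and the amber filter in the two-dot pocket, each within 4 mm of the pocket's centre, its underside within 2.5 mm of the pocket floor (so flush with the wheel's top face) and level within 0.08 rad, let go and at rest (horizontal distance between filter_blue and pocket1 below 0.004 m and z of filter_blue in the frame of pocket1 below 0.0025 m and angle between each of filter_blue, filter_amber's own z axis and vertical below 0.08 rad and horizontal distance between filter_amber and pocket2 below 0.004 m and z of filter_amber in the frame of pocket2 below 0.0025 m and linear speed of each of filter_blue, filter_amber below 0.01 m/s); the robot touches nothing.
It fails at once if a bystander (marker, forceps, timer or pipette) is moved more than 30 mm (distance of any of marker_black, forceps_blunt, bench_timer, pipette_bench from where it was at the start of the episode above 0.03 m).
It also fails if it takes over 64 s, if anything falls off the work surface, if the arm or the gripper's body presses on something with over 40 N, if the wrist force passes 120 N, or if a joint passes its speed limit or range.

### The arm

A 7-joint arm with a two-finger parallel gripper is mounted at the origin on a cart in front of the work surface, level with it; the furniture and walls round the work are solid. World frame = base frame: x ahead of the robot, y to its left, z up, the work surface at z = 0. Lengths are in mm, angles in rad, forces in N, time in s.
With the tool pointing down it reaches from about 425 to 975 mm from the base axis. Payload 16.7 kg.
Tool frame: the origin (TCP) lies at the very end of the fingers, on their centre line; the grasp point (between the pads) lies ctrl.grip_point_offset behind it (ctrl.grip_point_offset is the distance from the TCP to the grasp point, in mm); z points along the fingers, y is the line along which they close (so a half turn about z gives the same grasp; the last joint's range is limited). The gripper opens to 85 mm and grips with 20 to 120 N. Pads are 22 mm wide; open, the fingers measure 114 mm over their backs; the gripper's body (76 mm by 85 mm) begins 54 mm behind the grasp point. The pads swing forward as they close: fully open they stand 13 mm farther back than shut.
Start: joints at [1.067, 0.426, 0.074, 1.606, -0.034, 1.111, -0.067], TCP at [234.464, -632.932, 231.302] pointing down, gripper open.
Joint ranges: [-2.85, 2.85], [-0.5, 2.14], [-1.23, 1.37], [0.21, 2.46], [-1.02, 4.16], [0.16, 2.05], [-2.73, 2.73]. Speed limits (rad/s): [1.89, 1.89, 2.39, 2.39, 3.01, 3.01, 3.01].

### API

Orientations are given as a unit quaternion [x, y, z, w].
In Python, from plant import ctrl, optics gives the robot as it stands.
- The arm moves only by the shell command python3 -m pendant 'ROWS'. ROWS is JSON, a list that holds one entry, the list of rows, each a list of 7 numbers: the turn, a rotation vector about the world's x, y, z in rad, then the shift along the world's x, y, z in mm, then the closure, from -1 (fully open) to 1 (shut). In form: [[[wx, wy, wz, x, y, z, fingers], ...]]. A call has 1 to 10 rows; each row shifts and turns the commanded pose from where the row before left it; what a row does not reach is not made up. A row lasts 1/12 s, in which the tool goes at most 41.7 mm and 7.16 degrees, less where a joint would pass 70% of its speed; a pose out of reach is approached as far as the arm can. A call is refused whole if a number of a shift passes 41.7 or a number of a turn 0.125, either way. A call with a gripper value outside its range is refused whole. The fingers move at their own pace and stop on an object; the grip force is fixed at half the most. Time passes only in rows, so rows that do not move let the fingers close. It gives the time, the measured TCP pose, the force, the opening and the grip force at its end, in the units of the state.
- ctrl.read_state(): the state, without advancing time (a new reading comes with each control period).
- optics.snapshot(name): name is "scene" or "side" or "wrist"; returns the picture (400x640x3 uint8, blue, green, red); there is no depth.
- optics.camera_info(name): a dict with "camera_matrix" (3x3 intrinsics, pixels), "D" ([k1, k2, p1, p2, k3] as OpenCV has them; the pictures are not rectified), "rvec" (rotation vector, rad) and "tvec" (3), from world to camera coordinates, as OpenCV has them. Camera axes: x right, y down, z forward; pixel columns grow to the right and rows downward; lengths in mm; the calibration is good to about 2 mm. A picture is of the moment at which its call begins: read the wrist's pose just before it. camera_info takes no time and is no camera call; for the wrist camera it gives the pose at the moment of the call.
- ctrl.job_done(): hands the job in; it is judged then, once.
Trained networks look in the newest picture that a camera, given by its name, has taken for a name from the list of things; names that differ only in an ending like _2 or _b are one class to them, and where a whole thing is asked for, a point or a joint stands for the part that bears it (a point fixed in the world has none). Each returns a list of dicts, best first, with "conf" (0 to 1); they miss things now and then, are a little off and sometimes report something else, mostly with a low value. They report only what shows in the picture. A call takes as long as a camera call. They do not tell look-alikes from the thing itself.
- optics.recognise(camera, target): "point" ([column, row] in pixels, amid what is visible of it).
- optics.regions_of(camera, target): "mask" (400x640 bool, what is visible of it) and "point" ([column, row] in pixels, amid what is visible of it).
The state is a dict: "time": time; "joint_pos": joint angles; "dq": joint speeds; "joint_efforts": joint torques, N m; "tcp_pos": TCP position; "tcp_rot": TCP orientation; "wrist_force": force on the tool from outside, world axes, zero at the start; "ft_torque": the same for the moment, N m; "finger_gap": finger opening in mm; "gripper_force": force on a finger pad.
Only numpy, scipy, OpenCV 4.12 (cv2) and the standard library are available. Lean on these libraries where they do the work, as an engineer would, in place of code of your own. Each camera call takes 0.05 s, during which the arm holds its last target. There are 200 camera calls.

## Working session

There is one attempt and no reset: what is moved stays moved. The work goes in short steps, Python scripts to look and compute and a shell command to move; the robot and the scene stay as the last step left them, time stands still between calls to the robot, and variables do not carry over. Pictures are saved under pics/ and viewed, at most 10 in all, crops included, and the job is handed in when it is done.

```bash
ls; mkdir -p pics
python3 - <<'E'
from plant import ctrl, optics
import cv2,numpy as np
print(ctrl.read_state(), ctrl.grip_point_offset)
a=optics.snapshot("scene");cv2.imwrite("pics/scene0.png",a)
b=optics.snapshot("side");cv2.imwrite("pics/side0.png",b)
for c in("scene","side"):
  print(optics.camera_info(c))
  for t in("filter_unit","filter_blue","filter_amber","knob_grip","pocket1","bench_pad"):
    print(c,t,[(np.round(d["point"]),round(d["conf"],2)) for d in optics.recognise(c,t)])
print(ctrl.read_state()["time"])
E
```

```text
pics
{'time': 0.0, 'joint_pos': array([ 1.0665052 ,  0.42670557,  0.0738371 ,  1.60662104, -0.03408331,
        1.11080137, -0.06712678]), 'dq': array([ 3.43120087e-04,  7.02019320e-05,  1.58883763e-03, -7.10718368e-04,
       -5.66201104e-04, -1.19907664e-03, -1.14810503e-03]), 'joint_efforts': array([-8.97770697e-04, -9.49824286e+01,  3.76027733e+00, -4.63520443e+01,
        1.92301552e-02,  1.00777307e-02,  4.86999522e-05]), 'tcp_pos': array([ 234.32272177, -632.58044762,  230.62163275]), 'tcp_rot': array([ 9.84309858e-01,  1.76447430e-01, -1.62376044e-04, -6.17267067e-04]), 'wrist_force': array([-0.72993514,  0.30993253,  0.02003492]), 'ft_torque': array([ 0.04351286, -0.04730437, -0.01840187]), 'gripper_force': 0.0, 'finger_gap': 85.44924233217016} 18.700000000000003
{'camera_matrix': array([[467.39909175,   0.        , 313.40265025],
       [  0.        , 467.39909175, 203.57390089],
       [  0.        ,   0.        ,   1.        ]]), 'D': array([-0.12393094,  0.        ,  0.        ,  0.        ,  0.        ]), 'rvec': array([ 0.91829634, -2.11387462,  1.41192669]), 'tvec': a
[... 509 characters left out ...]
2975,   0.        , 315.17540206],
       [  0.        , 388.81062975, 197.72108066],
       [  0.        ,   0.        ,   1.        ]]), 'D': array([-0.05568794,  0.        ,  0.        ,  0.        ,  0.        ]), 'rvec': array([ 0.05988388, -2.78762347,  1.38301261]), 'tvec': array([ 557.01285063,   29.74600719, 1394.89366315])}
side filter_unit [(array([305., 164.]), 0.85)]
side filter_blue [(array([316., 219.]), 0.47)]
side filter_amber [(array([324., 284.]), 0.74), (array([365., 302.]), 0.6), (array([308., 250.]), 0.47)]
side knob_grip [(array([322., 156.]), 0.58)]
side pocket1 [(array([319., 153.]), 0.67), (array([308., 238.]), 0.28)]
side bench_pad [(array([311., 240.]), 0.68)]
0.7
```

View pics/scene0.png

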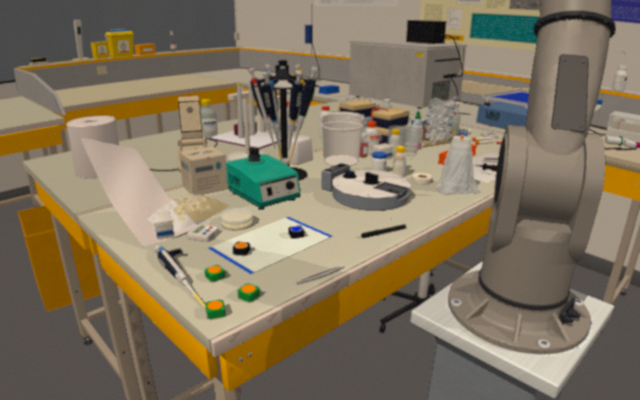

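View pics/side0.png

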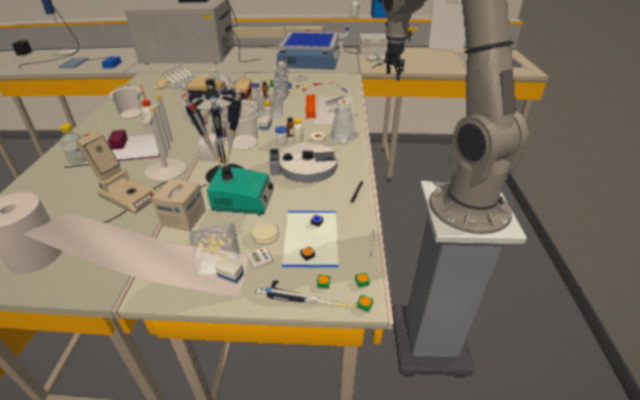

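Scene: the blue filter is at (296,232) and the black amber one at (241,247), both on the pad. Green look-alikes lie at (214,272), (249,292) and (214,309); the wheel unit is at (370,188). Side view: blue is at (316,219), amber at (308,252), and the unit at (307,162). I choose the black-bodied cartridges on the pad.

```bash
cat > h.py <<'E'
from plant import ctrl, optics
import cv2,numpy as np
from scipy.spatial.transform import Rotation as R
def ray(ci,p):
    K,D=ci["camera_matrix"],ci["D"]
    u=cv2.undistortPoints(np.array([[p]],float),K,D)[0,0]
    M=cv2.Rodrigues(ci["rvec"])[0]; t=np.ravel(ci["tvec"])
    d=M.T@np.array([u[0],u[1],1]); return -M.T@t, d/np.linalg.norm(d)
def atz(ci,p,z):
    o,d=ray(ci,p); return o+d*(z-o[2])/d[2]
def tri(*obs):
    A=np.zeros((3,3));b=np.zeros(3)
    rs=[ray(c,p) for c,p in obs]
    for o,d in rs:
        P=np.eye(3)-np.outer(d,d);A+=P;b+=P@o
    x=np.linalg.solve(A,b)
    return x,[round(float(np.linalg.norm((np.eye(3)-np.outer(d,d))@(x-o))),1) for o,d in rs]
def proj(ci,X):
    return cv2.projectPoints(np.array(X,float).reshape(-1,1,3),ci["rvec"],ci["tvec"],ci["camera_matrix"],ci["D"])[0][:,0]
E
python3 - <<'E'
from h import *
a,b=optics.camera_info("scene"),optics.camera_info("side")
np.set_printoptions(precision=1,suppress=True)
for n,p,q in(("blue",(296,233),(316.5,219.5)),("amber",(241.5,247),(308,252)),("unit",(365,186),(305,164)),("knob",(372,180),(308,154)),("green",(214,272),(324,281))):
    print(n,*tri((a,p),(b,q)),atz(a,p,22),atz(b,q,22))
c=optics.camera_info("wrist");o,d=ray(c,c["camera_matrix"][:2,2]);print(o,d,c["camera_matrix"])
A=cv2.imread("pics/scene0.png")[150:330,180:430];B=cv2.imread("pics/side0.png")[130:320,200:400]
A=cv2.resize(A,None,fx=2.2,fy=2.2,interpolation=3);B=cv2.resize(B,(400,380),interpolation=3)
A=cv2.resize(A,(400,288));cv2.imwrite("pics/c.png",np.hstack([cv2.copyMakeBorder(A,0,92,0,0,0),B]))
E
```

```text
blue [548.  109.   10.9] [0.9, 0.9] [530.1 125.2  22. ] [547.3 120.6  22. ]
amber [566.8 268.   17.4] [1.4, 1.4] [561.  270.7  22. ] [566.4 274.5  22. ]
unit [ 608.  -223.3   32.6] [7.4, 7.4] [ 635.7 -261.8   22. ] [ 609.8 -226.5   22. ]
knob [ 598.4 -249.7   55.5] [0.2, 0.2] [ 657.5 -322.4   22. ] [ 602.5 -306.2   22. ]
green [514.3 379.   15.4] [2.0, 2.0] [506.5 381.9  22. ] [514.1 387.4  22. ]
[ 305.2 -609.1  373.2] [-0.3 -0.1 -1. ] [[287.6   0.  323.4]
 [  0.  287.6 203.6]
 [  0.    0.    1. ]]
```

View pics/c.png

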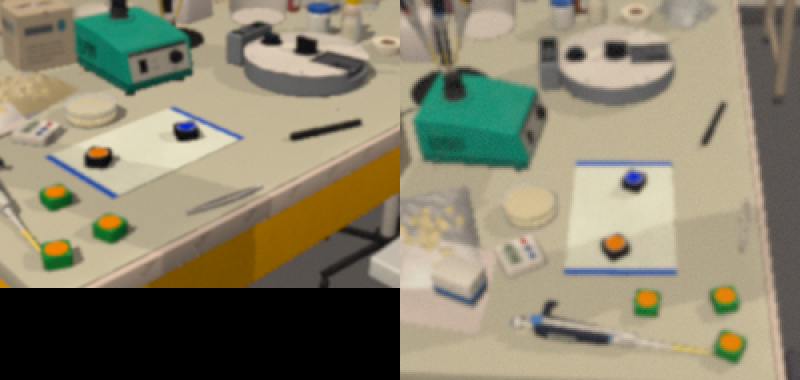

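The crop shows black cartridges with blue and amber glass on the pad, both slightly rotated; the look-alikes have green bodies. I'll move above the wheel first to measure the gap and knob.

```bash
python3 -m pendant '[[[0,0,-0.03,24,32,0,-1],[0,0,-0.03,24,32,0,-1],[0,0,-0.03,24,32,0,-1],[0,0,-0.03,24,32,0,-1],[0,0,-0.03,24,32,0,-1],[0,0,-0.03,24,32,0,-1]]]' && python3 -m pendant '[[[0,0,-0.03,24,32,0,-1],[0,0,-0.03,24,32,0,-1],[0,0,-0.03,24,32,0,-1],[0,0,-0.03,24,32,0,-1],[0,0,-0.03,24,32,0,-1],[0,0,-0.02,24,32,0,-1],[0,0,0,0,0,0,-1],[0,0,0,0,0,0,-1]]]'
python3 - <<'E'
from h import *
import pickle
ci=optics.camera_info("wrist");im=optics.snapshot("wrist");cv2.imwrite("pics/w1.png",im);pickle.dump(ci,open("w1.pkl","wb"))
s=ctrl.read_state();print(s["tcp_pos"],R.from_quat(s["tcp_rot"]).as_matrix().round(3))
for t in("knob_grip","pocket1"):
  for d in optics.regions_of("wrist",t):
    m=d["mask"].astype(np.uint8);print(t,d["point"],round(d["conf"],2),m.sum(),cv2.minAreaRect(cv2.findNonZero(m)))
E
```

```text
time: 1.2
tcp_pos: [379.3, -439.3, 231.5]
tcp_rot: [0.996, 0.086, 0.0, 0.0]
wrist_force: [1.4, -0.1, -0.1]
finger_gap: 85.2
gripper_force: 0.0
time: 1.87
tcp_pos: [523.9, -246.4, 231.3]
tcp_rot: [1.0, 0.005, 0.0, -0.0]
wrist_force: [-2.0, -0.9, -0.0]
finger_gap: 85.2
gripper_force: 0.0
[ 522.78565772 -248.33200524  231.25848334] [[ 1.     0.007 -0.   ]
 [ 0.007 -1.    -0.   ]
 [-0.     0.    -1.   ]]
knob_grip [327.7, 161.8] 0.61 5718 ((328.8846435546875, 148.57693481445312), (118.45317077636719, 68.59120178222656), 82.87498474121094)
pocket1 [330.4, 161.0] 0.92 5772 ((328.969970703125, 148.79000854492188), (118.65253448486328, 68.16510009765625), 81.8698959350586)
```

View pics/w1.png

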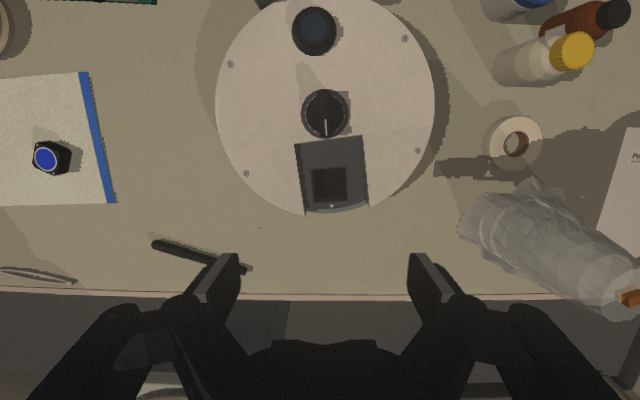

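Run:
```python
import cv2,numpy as np
a=cv2.imread("pics/w1.png")[5:225,280:390];b=cv2.imread("pics/w1.png")[125:195,15:100]
a=cv2.resize(np.clip(a*2.0,0,255).astype(np.uint8),(275,550),interpolation=2)
b=cv2.resize(b,(510,420),interpolation=2)
# left: scale 2.5, origin(280,5); right: scale 6, origin (15,125)
o=np.zeros((550,790,3),np.uint8);o[:,:275]=a;o[:420,280:]=b;cv2.imwrite("pics/w1c.png",o)
```

```text
(no output)
```

View pics/w1c.png

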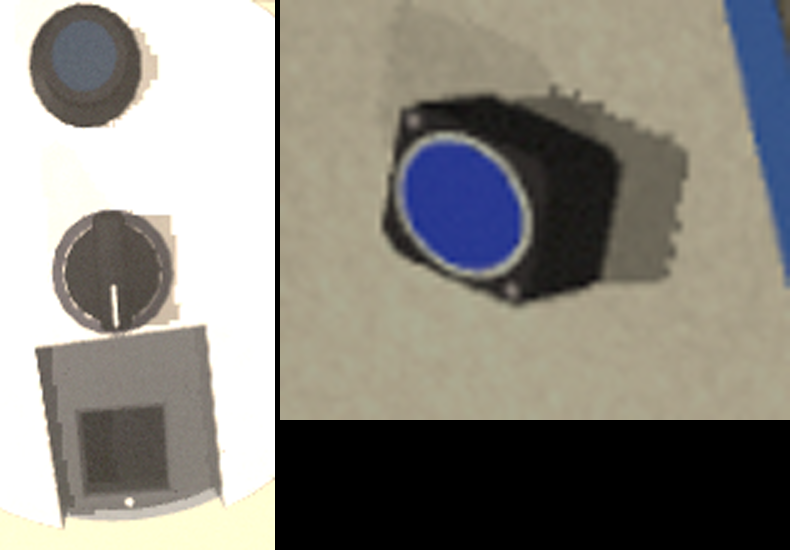

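```bash
cat > unit.py <<'E'
from h import *
from scipy.optimize import least_squares
import pickle
ci=pickle.load(open("w1.pkl","rb"))
px=lambda L:np.array(L,float)/2.5+[280,5]
cov=px([(37,348),(204,325),(64,527),(223,502)]);covm=np.array([(-27,39),(-27,-39),(-114.5,39),(-114.5,-39)])
# robot's left (image left) = +y world; unit -x toward robot
pk=px([(78,411),(166,405),(169,490),(86,495)]);pkm=np.array([(-62,20),(-62,-20),(-102,-20),(-102,20)])
def f(v,h=None):
    x,y,a,w=v; r=lambda t:np.array([[np.cos(t),-np.sin(t)],[np.sin(t),np.cos(t)]])
    P=np.c_[covm@r(a).T+[x,y],np.full(4,46.5)]
    Q=np.c_[pkm@r(a-w).T+[x,y],np.full(4,38)]
    e1=proj(ci,P)-cov;e2=proj(ci,Q)-pk
    return np.r_[e1.ravel(),e2.ravel()]
s=least_squares(f,[600,-250,0,0]);print(s.x,s.fun.reshape(-1,2).round(1))
x,y,a,w=s.x
print("pocket",x-82*np.cos(a-w),y-82*np.sin(a-w),"yaw",a-w)
print("knob tri", atz(ci,(326,114),76)) 
l1,l2=[atz(ci,px([p])[0],76) for p in((113,283),(116,326))];print(l1,l2,np.arctan2(*(l1-l2)[1::-1]))
print("collar",atz(ci,px([(86,60)])[0],62.5), "exp",x+82*np.cos(a),y+82*np.sin(a))
b=[atz(ci,((u-280)/6+15,v/6+125),22) for u,v in((463,204),(413,120),(515,290))];print("blue",b,np.arctan2(*(b[1]-b[2])[1::-1]))
E
python3 unit.py
```

```text
[ 6.02533437e+02 -2.48730882e+02  1.48408430e-01  6.09283758e-02] [[-1.5 -0.6]
 [ 1.1 -1.3]
 [-0.1  0.9]
 [ 0.9  2.4]
 [ 0.4  0.5]
 [-0.8  0.2]
 [-0.2 -1.1]
 [ 0.2 -0.7]]
pocket 520.8470001786683 -255.89510073438703 yaw 0.08748005415911977
knob tri [ 601.94116106 -250.11032349   76.        ]
[ 597.91197302 -249.36044802   76.        ] [ 581.15353442 -250.75027188   76.        ] 0.08274342501609416
collar [ 681.62053157 -238.10286241   62.5       ] exp 683.6320657438063 -236.6060140072918
blue [array([549.25854667, 107.77720659,  22.        ]), array([567.11619445, 114.84145142,  22.        ]), array([530.60522105, 100.36518814,  22.        ])] 0.3774775069110555
```

Unit fit: axis (602.5,-248.7), yaw 0.148, wheel ≈0.06. That puts pocket1 at about (521,-256) with yaw 0.087. The knob (602,-250) and collar agree with this to 2 mm. Blue is at about (549,108). Next is a close look above it.

```bash
python3 -m pendant '[[[0,0,0.116,2.6,35.6,-8,-1],[0,0,0.116,2.6,35.6,-8,-1],[0,0,0.116,2.6,35.6,-8,-1],[0,0,0.116,2.6,35.6,-8,-1],[0,0,0.116,2.6,35.6,-8,-1],[0,0,0.116,2.6,35.6,-8,-1],[0,0,0.116,2.6,35.6,-8,-1],[0,0,0.116,2.6,35.6,-8,-1],[0,0,0.116,2.6,35.6,-8,-1],[0,0,0.116,2.6,35.6,-8,-1]]]' && python3 -m pendant '[[[0,0,0,0,0,0,-1],[0,0,0,0,0,0,-1]]]'
python3 - <<'E'
from h import *
import pickle
ci=optics.camera_info("wrist");im=optics.snapshot("wrist");cv2.imwrite("pics/w2.png",im);pickle.dump(ci,open("w2.pkl","wb"))
s=ctrl.read_state();print(s["tcp_pos"],s["joint_pos"].round(2),R.from_quat(s["tcp_rot"]).as_euler("zyx"))
c1=pickle.load(open("w1.pkl","rb"))
h=cv2.cvtColor(im,cv2.COLOR_BGR2HSV)
for n,lo,hi in(("blue",(105,170,60),(130,255,255)),("amber",(5,150,110),(25,255,255))):
  m=cv2.inRange(h,lo,hi)
  k,l,st,ce=cv2.connectedComponentsWithStats(m)
  for i in range(1,k):
    if 150<st[i,4]<6000: print(n,ce[i],st[i],atz(ci,ce[i],22))
for t in("filter_blue","filter_amber"):print([(d["point"],round(d["conf"],2)) for d in optics.recognise("wrist",t)])
E
```

```text
time: 2.85
tcp_pos: [548.6, 107.1, 151.2]
tcp_rot: [0.834, 0.551, 0.0, 0.0]
wrist_force: [0.6, -0.9, -0.2]
finger_gap: 85.6
gripper_force: 0.0
time: 3.02
tcp_pos: [548.3, 107.7, 150.8]
tcp_rot: [0.835, 0.551, -0.0, -0.0]
wrist_force: [-0.1, -1.1, 0.0]
finger_gap: 85.2
gripper_force: 0.0
[548.48554765 106.07597845 151.03260497] [ 0.05  0.36 -0.44  1.92  0.19  0.9  -0.89] [-1.16333276e+00 -5.63196116e-04  3.14117511e+00]
amber [56.54935622  4.32188841] [ 43   0  27  12 233] [404.74131172 355.27565364  22.        ]
amber [272.04223744  16.51598174] [257   0  31  35 876] [571.2033378  265.87992042  22.        ]
[([322.1, 190.7], 0.58)]
[([68.5, 9.2], 0.85), ([274.4, 19.8], 0.62)]
```

View pics/w2.png

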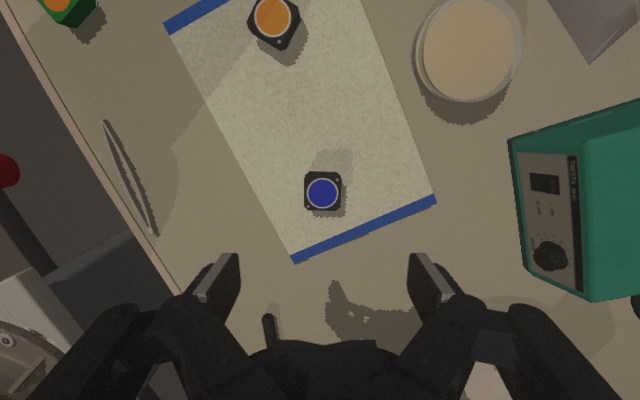

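Blue is at (322,193), with its sides along the image axes; amber is at (273,17) and a green look-alike at (68,5). Triangulating blue.

Run:
```python
from h import *
import pickle
c1,c2=[pickle.load(open(f,"rb")) for f in("w1.pkl","w2.pkl")]
im=cv2.imread("pics/w2.png");h=cv2.cvtColor(im,cv2.COLOR_BGR2HSV)
m=cv2.inRange(h,(110,90,60),(130,255,255));k,l,st,ce=cv2.connectedComponentsWithStats(m)
for i in range(1,k):
  if 300<st[i,4]: print(ce[i],st[i])
print(tri((c1,(45.5,159)),(c2,(322.3,193.2))),atz(c2,(322.3,193.2),22))
d=im[150:235,285:365].max(2)<75
m=cv2.morphologyEx(d.astype(np.uint8),cv2.MORPH_OPEN,np.ones((3,3)))
r=cv2.minAreaRect(cv2.findNonZero(m));print(r)
q=cv2.boxPoints(r)+[285,150];Q=np.array([atz(c2,p,22) for p in q]);print(q,Q)
e=np.diff(np.r_[Q,Q[:1]],axis=0)[:,:2];print(np.arctan2(e[:,1],e[:,0]),np.linalg.norm(e,axis=1))
```

```text
[191.86034913  14.31421446] [166   0  60  32 401]
[322.01015228 192.82233503] [309 180  27  27 591]
[363.95187871 228.37837838] [ 290  194  147   70 1517]
(array([549.28980877, 108.45860819,  21.3154758 ]), [0.1, 0.1]) [549.49227713 108.63023293  22.        ]
((37.5, 41.0), (38.0, 37.0), 90.0)
[[304. 172.]
 [341. 172.]
 [341. 210.]
 [304. 210.]] [[541.70425862 134.67075754  22.        ]
 [574.10203343 120.80697599  22.        ]
 [559.73220375  85.55067865  22.        ]
 [526.04251786  99.95803567  22.        ]]
[-0.40434459 -1.95782171  2.73748051  1.14696023] [35.23947008 38.07228004 36.64105446 38.08232114]
```

```bash
python3 -m pendant '[[[0,0,0,0.8,1.4,-37,-0.6],[0,0,0,0,0,-40,-0.4],[0,0,0,0,0,-40,-0.3],[0,0,0,0,0,-20,-0.2],[0,0,0,0,0,0,1],[0,0,0,0,0,0,1],[0,0,0,0,0,0,1],[0,0,0,0,0,0,1],[0,0,0,0,0,0,1],[0,0,0,0,0,0,1]]]'
python3 - <<'E'
from h import *
import pickle
ci=optics.camera_info("wrist");im=optics.snapshot("wrist")
cv2.imwrite("pics/w3.png",cv2.resize(im[150:350,200:440],(720,600)));s=ctrl.read_state();print(s["tcp_pos"],s["finger_gap"],s["gripper_force"])
E
```

```text
time: 4.0
tcp_pos: [550.1, 108.4, 15.6]
tcp_rot: [0.835, 0.55, 0.001, 0.0]
wrist_force: [0.0, 0.8, -0.1]
finger_gap: 33.8
gripper_force: 62.1
[549.82805675 108.40504779  15.31358317] 34.08982973994519 62.06882864702493
```

View pics/w3.png

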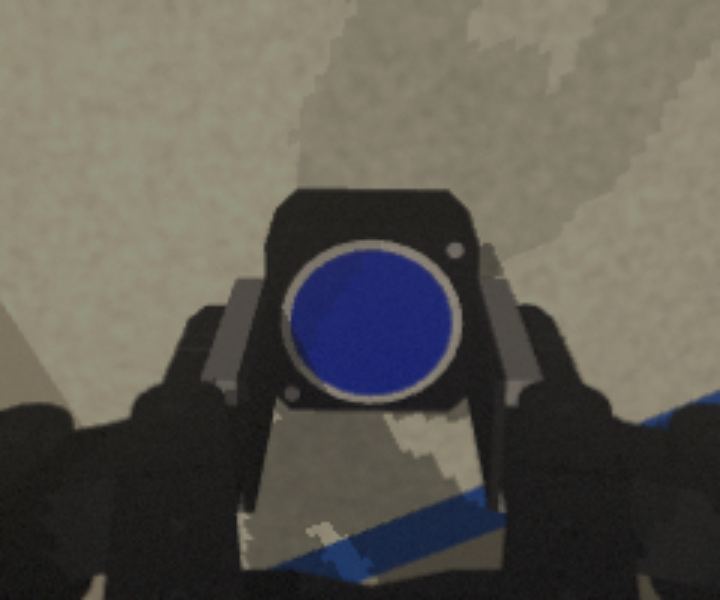

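Blue is held between the pads, with its glass at about (324,257) in the full frame and square to the fingers. I'll lift it, then check how it sits in the hand.

```bash
python3 - <<'E'
from h import *
ci=optics.camera_info("wrist");g=atz(ci,(200+371/3,150+320/3),22);p=ctrl.read_state();print(g,(R.from_quat(p["tcp_rot"]).inv().apply(g-p["tcp_pos"])))
E
python3 -m pendant '[[[0,0,0,0,0,40,1],[0,0,0,0,0,40,1],[0,0,0.05,-3,-38,0,1],[0,0,0.05,-3,-38,0,1],[0,0,0.05,-3,-38,0,1],[0,0,0.05,-3,-38,0,1],[0,0,0.05,-3,-38,0,1],[0,0,0.05,-3,-38,0,1],[0,0,0.05,-3,-38,0,1],[0,0,0.05,-3,-38,0,1]]]' && python3 -m pendant '[[[0,0,0.05,-3,-38,0,1],[0,0,0.043,-1.4,-22.4,0,1],[0,0,0,0,0,0,1],[0,0,0,0,0,0,1]]]'
python3 - <<'E'
from h import *
import pickle
ci=optics.camera_info("wrist");im=optics.snapshot("wrist");cv2.imwrite("pics/w4.png",im);pickle.dump(ci,open("w4.pkl","wb"))
s=ctrl.read_state();print(s["tcp_pos"],R.from_quat(s["tcp_rot"]).as_euler("zyx"),s["finger_gap"],s["gripper_force"])
E
```

```text
[552.98344831 110.21961332  22.        ] [ 2.91940845  2.18996425 -6.68119936]
time: 4.88
tcp_pos: [524.9, -197.5, 94.9]
tcp_rot: [0.708, 0.706, 0.0, 0.0]
wrist_force: [-0.3, -1.0, -0.8]
finger_gap: 34.1
gripper_force: 62.2
time: 5.22
tcp_pos: [520.4, -257.4, 94.5]
tcp_rot: [0.677, 0.736, -0.0, 0.0]
wrist_force: [-0.0, 0.5, -0.3]
finger_gap: 33.8
gripper_force: 62.2
[ 520.81267658 -255.75232992   94.52401341] [-1.65643918e+00  2.14233208e-04 -3.14133393e+00] 33.78108161863911 62.155963657423854
```

View pics/w4.png

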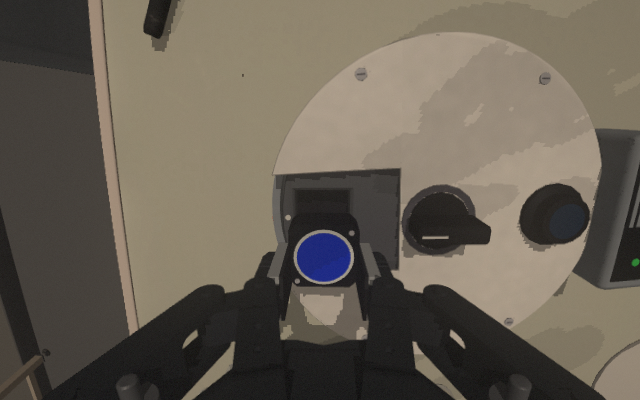

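The filter hangs over the gap: glass at (324,257), the pocket's far edge near row 190, pocket columns about 294–351. The knob line is at (435,238). Comparing filter and pocket in this one view.

Run:
```python
from h import *
import pickle
ci=pickle.load(open("w4.pkl","rb"));g=cv2.imread("pics/w4.png").max(2).astype(int)
print(g[176:216,318:326].mean(1).round().astype(int))
print(list(enumerate(g[199:204,284:360].mean(0).round().astype(int),284)))
print("glass",atz(ci,(323.7,256.7),22+80.2))
for p in((294,189.5),(351,189.5)):print(atz(ci,p,38))
print("dot",atz(ci,(288,217),38))
```

```text
[53 63 66 66 69 70 70 70 69 70 69 65 53 51 38 37 39 36 36 36 36 35 36 35
 34 40 38 39 39 40 39 39 39 39 38 38 36 32 33 34]
[(284, np.int64(68)), (285, np.int64(69)), (286, np.int64(69)), (287, np.int64(68)), (288, np.int64(68)), (289, np.int64(67)), (290, np.int64(67)), (291, np.int64(66)), (292, np.int64(62)), (293, np.int64(58)), (294, np.int64(54)), (295, np.int64(47)), (296, np.int64(43)), (297, np.int64(40)), (298, np.int64(38)), (299, np.int64(38)), (300, np.int64(38)), (301, np.int64(38)), (302, np.int64(38)), (303, np.int64(39)), (304, np.int64(38)), (305, np.int64(37)), (306, np.int64(38)), (307, np.int64(36)), (308, np.int64(36)), (309, np.int64(36)), (310, np.int64(36)), (311, np.int64(36)), (312, np.int64(40)), (313, np.int64(38)), (314, np.int64(39)), (315, np.int64(37)), (316, np.int64(38)), (317, np.int64(38)), (318, np.int64(37)), (319, np.int64(38)), (320, np.int64(36)), (321, np.int64(36)), (322, np.int64(37)), (323, np.int64(37)), (324, np.int64(39)), (325, np.int64(39)), (326, np.int64(38)), (327, np.int64(38)), (328, np.int64(37)), (329, np.int64(38)), (330, np.int64(37)), (331, np.int64(36)), (332, np.int64(38)), (333, np.int64(38)), (334, np.int64(37)), (335, np.int64(36)), (336, np.int64(35)), (337, np.int64(37)), (338, np.int64(37)), (339, np.int64(37)), (340, np.int64(36)), (341, np.int64(36)), (342, np.int64(37)), (343, np.int64(35)), (344, np.int64(36)), (345, np.int64(36)), (346, np.int64(37)), (347, np.int64(36)), (348, np.int64(42)), (349, np.int64(45)), (350, np.int64(56)), (351, np.int64(59)), (352, np.int64(60)), (353, np.int64(64)), (354, np.int64(67)), (355, np.int64(67)), (356, np.int64(66)), (357, np.int64(67)), (358, np.int64(68)), (359, np.int64(66))]
glass [ 521.64016483 -254.61551745  102.2       ]
[ 499.00953801 -236.73997881   38.        ]
[ 539.35739458 -233.35760292   38.        ]
dot [ 495.74847314 -257.79300492   38.        ]
```

```bash
python3 -m pendant '[[[0,0,0,-0.3,-1,-38,1],[0,0,0,0,0,-5,1],[0,0,0,0,0,-5,1],[0,0,0,0,0,0,1]]]'
python3 - <<'E'
from h import *
s=ctrl.read_state();print(s["wrist_force"],s["ft_torque"])
E
```

```text
time: 5.6
tcp_pos: [520.6, -255.7, 46.2]
tcp_rot: [0.675, 0.738, -0.0, -0.001]
wrist_force: [0.2, 0.7, -0.2]
finger_gap: 34.2
gripper_force: 62.1
[ 0.22434528  0.6989777  -0.24577383] [ 0.01769671 -0.00826434  0.01947995]
```

```bash
python3 -m pendant '[[[0,0,0,0,0,-4,1],[0,0,0,0,0,-3,1],[0,0,0,0,0,0,1]]]'
python3 - <<'E'
from h import *
im=optics.snapshot("wrist")
cv2.imwrite("pics/w5.png",cv2.resize(im[150:350,200:440],(720,600)));s=ctrl.read_state();print(s["wrist_force"],s["tcp_pos"])
E
```

```text
time: 5.85
tcp_pos: [520.8, -256.8, 39.6]
tcp_rot: [0.676, 0.737, 0.0, 0.0]
wrist_force: [-0.8, -1.2, -0.2]
finger_gap: 33.9
gripper_force: 62.1
[ 0.56709262 -0.67329261  0.29993041] [ 520.76091095 -256.89464853   39.6822818 ]
```

View pics/w5.png

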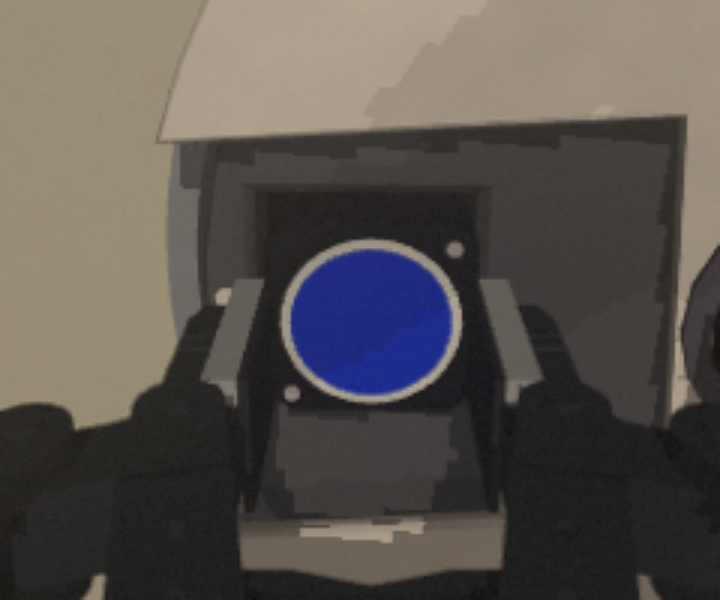

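The filter sits in the pocket mouth, evenly between the walls (crop columns 245–490 hold the cartridge at 270–475), with no contact force. Releasing now, then I'll press it gently with closed fingers.

```bash
python3 -m pendant '[[[0,0,0,0,0,0,-0.15],[0,0,0,0,0,0,-0.15],[0,0,0,0,0,0,-0.15],[0,0,0,0,0,40,-0.15]]]'; python3 -m pendant '[[[0,0,0,0,0,5,1],[0,0,0,0,0,0,1]]]'
python3 - <<'E'
from h import *
import pickle
ci=optics.camera_info("wrist");im=optics.snapshot("wrist");pickle.dump(ci,open("w6.pkl","wb"))
cv2.imwrite("pics/w6full.png",im)
cv2.imwrite("pics/w6.png",cv2.resize(im[130:330,220:460],(720,600)));s=ctrl.read_state();print(s["tcp_pos"])
E
```

```text
time: 6.23
tcp_pos: [517.1, -255.6, 74.0]
tcp_rot: [0.676, 0.737, -0.001, -0.004]
wrist_force: [-1.4, 0.2, -0.9]
finger_gap: 49.2
gripper_force: 0.0
time: 6.4
tcp_pos: [522.2, -257.6, 87.0]
tcp_rot: [0.676, 0.737, 0.001, 0.002]
wrist_force: [0.1, 0.9, 0.1]
finger_gap: 26.0
gripper_force: 0.0
[ 521.32246763 -257.40127364   85.64210631]
```

View pics/w6.png

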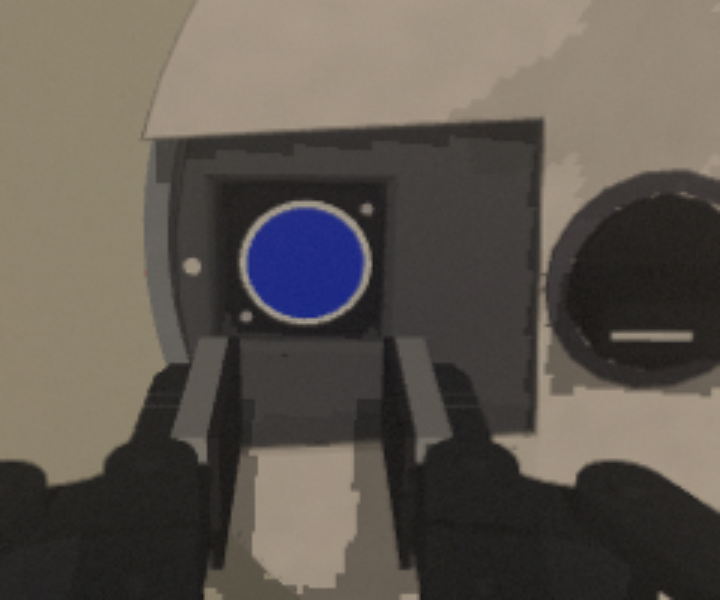

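The blue filter lies in the pocket, square and apparently flush. I'll press it to be sure.

```bash
python3 -m pendant '[[[0,0,0,0,1,-40,1],[0,0,0,0,0,-4,1],[0,0,0,0,0,0,1],[0,0,0,0,0,-2,1],[0,0,0,0,0,0,1]]]';python3 -m pendant '[[[0,0,0,0,0,-1,1],[0,0,0,0,0,0,1]]]'
```

```text
time: 6.87
tcp_pos: [520.3, -255.8, 38.2]
tcp_rot: [0.676, 0.737, -0.0, -0.0]
wrist_force: [-0.6, 0.8, -0.2]
finger_gap: -0.2
gripper_force: 0.0
time: 7.03
tcp_pos: [520.4, -256.2, 38.0]
tcp_rot: [0.676, 0.737, -0.0, -0.0]
wrist_force: [-3.7, 0.7, 16.6]
finger_gap: 0.2
gripper_force: 8.3
```

Contact came at z = 38.0 with 16 N, so the filter is flush. Now to the knob.

```bash
python3 -m pendant '[[[0,0,0,0,0,40,0.2],[0,0,0,0,0,40,-0.3],[0,0,0.121,6.3,0.5,0,-0.3],[0,0,0.121,6.3,0.5,0,-0.3],[0,0,0.121,6.3,0.5,0,-0.3],[0,0,0.121,6.3,0.5,0,-0.3],[0,0,0.121,6.3,0.5,0,-0.3],[0,0,0.121,6.3,0.5,0,-0.3],[0,0,0.121,6.3,0.5,0,-0.3],[0,0,0.121,6.3,0.5,0,-0.3]]]';python3 -m pendant '[[[0,0,0.121,6.3,0.5,0,-0.3],[0,0,0.121,6.3,0.5,0,-0.3],[0,0,0.121,6.3,0.5,0,-0.3],[0,0,0.121,6.3,0.5,0,-0.3],[0,0,0.119,6.1,0.8,0,-0.3],[0,0,0,0,0,0,-0.3]]]'
python3 - <<'E'
from h import *
import pickle
ci=optics.camera_info("wrist");im=optics.snapshot("wrist");pickle.dump(ci,open("w7.pkl","wb"))
cv2.imwrite("pics/w7.png",im)
s=ctrl.read_state();print(s["tcp_pos"],s["joint_pos"].round(2),2*np.arctan2(s["tcp_rot"][1],s["tcp_rot"][0]))
print(proj(ci,[(602.4,-249,76),(602.4,-249,50),(579.5,-251,76),(625.3,-247,76)]))
E
```

```text
time: 7.87
tcp_pos: [570.8, -251.9, 117.0]
tcp_rot: [0.252, 0.968, 0.0, -0.0]
wrist_force: [-0.1, 0.1, -0.1]
finger_gap: 55.7
gripper_force: 0.0
time: 8.37
tcp_pos: [602.6, -248.8, 116.8]
tcp_rot: [-0.047, 0.999, 0.001, -0.0]
wrist_force: [0.1, 0.4, 0.5]
finger_gap: 55.5
gripper_force: 0.0
[ 602.12942302 -248.86876326  116.72465339] [ 0.86  0.63 -0.79  1.72  0.51  1.01  1.54] 3.227231701284788
[[325.91113242 227.56407061]
 [325.59040697 215.07680554]
 [326.2177956  194.93993496]
 [325.6222613  257.97119675]]
```

View pics/w7.png

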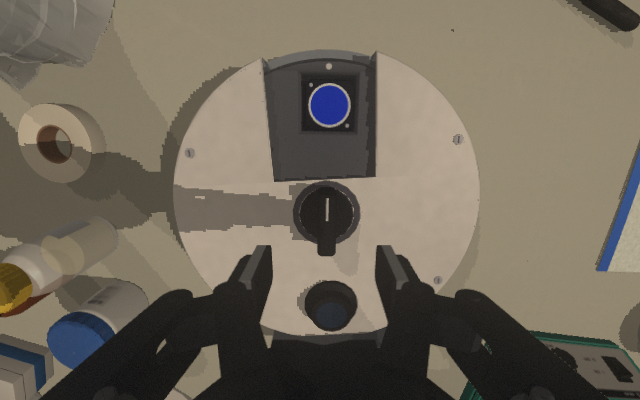

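The knob bar is at (327,228), vertical in the image and between the fingers; blue shows flush at (330,105). Now descend, grip and turn the wheel.

```bash
python3 -m pendant '[[[0,0,0,0,0,-38,-0.3],[0,0,0,0,0,-25,-0.3],[0,0,0,0,0,0,1],[0,0,0,0,0,0,1],[0,0,0,0,0,0,1],[0,0,0,0,0,0,1],[0,0,0,0,0,0,1]]]';python3 -m pendant '[[[0,0,-0.11,0,0,0,1],[0,0,-0.11,0,0,0,1]]]'
```

```text
time: 9.0
tcp_pos: [602.7, -246.7, 56.2]
tcp_rot: [-0.044, 0.999, 0.001, 0.0]
wrist_force: [-3.8, 11.7, 1.1]
finger_gap: 11.5
gripper_force: 60.3
time: 9.17
tcp_pos: [602.7, -247.1, 56.2]
tcp_rot: [0.069, 0.998, 0.001, 0.0]
wrist_force: [-4.6, 9.5, 1.1]
finger_gap: 11.8
gripper_force: 60.1
```

```bash
python3 -m pendant '[[[0,0,-0.11,0,1,0,1],[0,0,-0.11,0,0.5,0,1],[0,0,-0.11,0,0,0,1],[0,0,-0.11,0,0,0,1],[0,0,-0.11,0,0,0,1],[0,0,-0.11,0,0,0,1],[0,0,-0.106,0,0,0,1],[0,0,0,0,0,0,1]]]';python3 -m pendant '[[[0,0,0,0,0,0,-0.3],[0,0,0,0,0,0,-0.3],[0,0,0,0,0,40,-0.3],[0,0,0,0,0,40,-0.3],[0,0,0,-20,0,20,-0.6],[0,0,0,0,0,0,-1]]]'
python3 - <<'E'
from h import *
import pickle
ci=optics.camera_info("wrist");im=optics.snapshot("wrist");pickle.dump(ci,open("w8.pkl","wb"))
cv2.imwrite("pics/w8.png",im)
s=ctrl.read_state();print(s["tcp_pos"],2*np.arctan2(s["tcp_rot"][1],s["tcp_rot"][0]))
for n,P in(("gap",(521.4,-260,38)),):print(n,proj(ci,[P]))
h=cv2.cvtColor(im,cv2.COLOR_BGR2HSV);m=cv2.inRange(h,(110,120,60),(130,255,255));k,l,st,ce=cv2.connectedComponentsWithStats(m)
print([(ce[i],st[i]) for i in range(1,k) if st[i,4]>40])
c=np.round(proj(ci,[(521.4,-260,38)])[0]).astype(int);g=im.max(2)
print(g[c[1]-60:c[1]+61:4,c[0]-60:c[0]+61:4])
E
```

```text
time: 9.83
tcp_pos: [602.1, -248.1, 56.2]
tcp_rot: [0.438, 0.899, -0.001, 0.0]
wrist_force: [-5.2, -1.4, 0.5]
finger_gap: 11.6
gripper_force: 60.4
time: 10.33
tcp_pos: [583.0, -248.3, 160.2]
tcp_rot: [0.435, 0.901, -0.0, 0.003]
wrist_force: [0.5, 0.2, -0.2]
finger_gap: 77.8
gripper_force: 0.0
[ 582.93168838 -248.33484813  157.9176833 ] 2.242141968251892
gap [[262.91874802 163.94573859]]
[]
[[140 139 138 139 138 139 140 139 138 140 139 140 129 159 157 159 159 160
  160 161 162 161 161 163 164 160 158 160 163 164 162]
 [140 139 139 140 139 139 139 140 141 140 139 141 134 157 157 160 161 161
  162 161 162 161 160 161 163 164 160 160 164 164 162]
 [139 139 140 138 139 138 140 140 140 139 139 138  85  63 151 160 161 159
  159 160 161 162 160 162 161 162 160 163 161 163 163]
 [140 139 137 139 140 140 139 141 139 139 140  97  68  55  49  75 159 159
  158 158 156 160 161 159 158 160 160 163 163 162 161]
 [140 139 138 139 137 139 139 138 140 138 100  70  60  62  53  49  52 119
  161 159 157 160 157 157 159 159 161 160 161 160 159]
 [139 139 139 139 139 140 140 139 138 121 100  80  62  67  67 
[... 2592 characters left out ...]
   64  65  64  66  66  65  66  66  49 122  65  40  34]
 [137 139 112 158 157 157 156 156 158 158 158 160 158 148  61  63  62  63
   66  64  66  65  65  66  64  64 156 127  66  39  33]
 [139 139  92 157 156 156 156 158 160 158 158 156 157 158 159 144  62  64
   61  66  67  65  66  64  68  58 157 127  64  40  35]
 [139 139 127 157 159 156 156 157 160 158 159 155 157 162 160 158 158 133
   61  61  60  64  65  67  66 160 160 152  64  38  35]
 [139 139  92 156 160 161 158 159 158 158 158 156 158 160 161 159 157 157
  154  75  62  63  63  65  99 157 157 160  66  74  37]
 [137 140  95 156 160 160 161 159 159 158 158 158 161 162 161 159 158 159
  158 155 153  90  62  62 160 160 158 161 151  66  50]]
```

The number grid shows an empty pocket with two dots standing in the gap. Measuring it exactly.

Run:
```python
from h import *
import pickle
ci=pickle.load(open("w8.pkl","rb"));im=cv2.imread("pics/w8.png");g=cv2.GaussianBlur(im.max(2),(3,3),0)
x0,y0=205,110
sub=g[y0:y0+110,x0:x0+110]
m=cv2.morphologyEx((sub<46).astype(np.uint8),cv2.MORPH_OPEN,np.ones((5,5)))
k,l,st,ce=cv2.connectedComponentsWithStats(m);i=1+np.argmax(st[1:,4]);print(st[1:])
r=cv2.minAreaRect(cv2.findNonZero((l==i).astype(np.uint8)));q=cv2.boxPoints(r)+[x0,y0]
Q=np.array([atz(ci,p,35.8) for p in q]);print(r,q,Q,Q.mean(0));e=np.diff(np.r_[Q,Q[:1]],axis=0)[:,:2];print(np.arctan2(e[:,1],e[:,0]),np.linalg.norm(e,axis=1))
w=(g[150-10:190,225:260]>110)
# dots
mm=cv2.inRange(g[130:180,222:262],105,255);k,l,st,ce=cv2.connectedComponentsWithStats(mm)
for j in range(1,k): print(st[j],atz(ci,ce[j]+[222,130],38))
```

```text
[[  35   25   52   51 1603]]
((59.783023834228516, 49.990570068359375), (43.90211868286133, 37.2973747253418), 29.05460548400879) [[236.53774452 165.63208008]
 [254.6509552  133.02830505]
 [293.02830505 154.34906006]
 [274.91509247 186.95283508]] [[ 502.75035554 -277.18325908   35.8       ]
 [ 499.17652627 -242.18604498   35.8       ]
 [ 537.94010261 -236.05903036   35.8       ]
 [ 542.89757306 -271.52183134   35.8       ]] [ 520.69113937 -256.73754144   35.8       ]
[ 1.67256111  0.15676422 -1.43190288 -3.00149971] [35.17921618 39.24481059 35.80763559 40.54443042]
[  0   0  15  33 227] [ 482.76947234 -262.86792201   38.        ]
[16 15  4  4 16] [ 495.43803806 -260.16481628   38.        ]
[13 20  5  5 18] [ 496.4652355  -266.00208645   38.        ]
```

The two-dot pocket is centred at about (521,-259.3), yaw 0.148, agreeing with the gap. Estimating amber's angle from the earlier picture.

```bash
cat > am.py <<'E'
from h import *
import pickle,sys
f,x0,x1,y0,y1,th=sys.argv[1],*map(int,sys.argv[2:7])
ci=pickle.load(open(f+".pkl","rb"));im=cv2.imread(f"pics/{f}.png");h=cv2.cvtColor(im,cv2.COLOR_BGR2HSV)
s=h[y0:y1,x0:x1];a=cv2.inRange(s,(5,150,100),(25,255,255));a=cv2.morphologyEx(a,cv2.MORPH_OPEN,np.ones((3,3)))
M=cv2.moments(a,True);c=(M["m10"]/M["m00"]+x0,M["m01"]/M["m00"]+y0);print("glass",c,M["m00"],atz(ci,c,22))
d=((im[y0:y1,x0:x1].max(2)<th)|(a>0)).astype(np.uint8);d=cv2.morphologyEx(d,cv2.MORPH_OPEN,np.ones((3,3)))
k,l,st,ce=cv2.connectedComponentsWithStats(d);i=1+np.argmax(st[1:,4])
r=cv2.minAreaRect(cv2.findNonZero((l==i).astype(np.uint8)));q=cv2.boxPoints(r)+[x0,y0];Q=np.array([atz(ci,p,22) for p in q])
e=np.diff(np.r_[Q,Q[:1]],axis=0)[:,:2];print(r,q,np.arctan2(e[:,1],e[:,0]),np.linalg.norm(e,axis=1))
E
python3 am.py w2 240 308 0 60 75
```

```text
glass (272.0422374429224, 16.515981735159816) 876.0 [571.2033378  265.87992042  22.        ]
((32.0, 17.0), (34.0, 30.0), 90.0) [[257.   0.]
 [287.   0.]
 [287.  34.]
 [257.  34.]] [-0.41673276 -2.0033292   2.72703873  1.11525847] [24.91890161 25.87659987 25.51680752 25.94850146]
```

```bash
python3 -m pendant '[[[0,0,-0.01,-1.1,39.6,0,-1],[0,0,-0.01,-1.1,39.6,0,-1],[0,0,-0.01,-1.1,39.6,0,-1],[0,0,-0.01,-1.1,39.6,0,-1],[0,0,-0.01,-1.1,39.6,0,-1],[0,0,-0.01,-1.1,39.6,0,-1],[0,0,-0.01,-1.1,39.6,0,-1],[0,0,-0.01,-1.1,39.6,0,-1],[0,0,-0.01,-1.1,39.6,0,-1],[0,0,-0.01,-1.1,39.6,0,-1]]]'>/dev/null;python3 -m pendant '[[[0,0,-0.01,-1.1,39.6,0,-1],[0,0,-0.01,-1.1,39.6,0,-1],[0,0,-0.01,-1.1,39.6,0,-1],[0,0,0,0,0,0,-1],[0,0,0,0,0,0,-1]]]'
python3 - <<'E'
from h import *
import pickle
ci=optics.camera_info("wrist");im=optics.snapshot("wrist");pickle.dump(ci,open("w9.pkl","wb"))
cv2.imwrite("pics/w9.png",im);s=ctrl.read_state();print(s["tcp_pos"],2*np.arctan2(s["tcp_rot"][1],s["tcp_rot"][0]))
p=proj(ci,[(569,267,22)])[0].round().astype(int);print(p);g=im.max(2);print(g[p[1]-36:p[1]+36:3,p[0]-36:p[0]+36:3])
E
python3 am.py w9 270 380 140 235 75
```

```text
time: 11.63
tcp_pos: [566.9, 270.7, 153.9]
tcp_rot: [0.49, 0.872, 0.0, -0.001]
wrist_force: [0.4, -0.8, 0.1]
finger_gap: 85.3
gripper_force: 0.0
[567.49255991 268.31531288 153.67291973] 2.114939458412128
[323 197]
[[139 141 146 144 136 145 147 148 144 140 140 144 144 146 148 147 112 107
  107 106 104 105 105 105]
 [145 140 145 143 137 143 143 144 145 138 138 149 149 143 146 145 144 149
  110 106 105 103 104 106]
 [140 145 145 142 140 144 139 142 140 144 145 148 144 143 140 143 137 142
  148 141 106 105 105 104]
 [145 144 142 141 143 136 137 142 144 139 149 142 144 142 143 145 140 146
  145 144 140 131 106 106]
 [145 147 143 145 139 143 140 137 141 140 139 147 142 145 147 144 149 143
  143 145 144 144 138 111]
 [146 144 148 149 140 144 145 141 140 145 142 143 147 146 143 141 117 140
  142 135 145 141 145 145]
 [143 140 145 149 146 149 140 137  56  49  44  42  40  41  43  42  41  43
  143 137 142 146 144 146]
 [147 140 140 145 140 144 139  42  39  43  43  42  41  43  41  42  43  42
   97 149 145 144 141 142]
 [144 143 143 146 140 142 105  41  42  41  47 129 134 130 131  44  49  89
   6
[... 1118 characters left out ...]
60 160 162 162]
 [161 158 156 154 156 158 152 103 104 101 108 107 149 150 154 159 161 162
  157 161 161 162 160 160]
 [158 159 155 155 155 161 159 158 149 161 158 157 160 157 160 161 160 161
  158 160 158 159 162 159]
 [156 156 155 158 157 154 160 160 158 156 159 162 158 162 160 161 160 162
  160 160 160 160 160 160]
 [155 159 159 158 162 153 161 161 157 161 160 159 162 162 160 155 162 160
  159 160 162 161 160 160]]
glass (324.2322695035461, 198.8209219858156) 564.0 [570.9702434  266.03043003  22.        ]
((54.0, 59.0), (26.0, 26.0), 90.0) [[311. 186.]
 [337. 186.]
 [337. 212.]
 [311. 212.]] [ 0.54666186 -1.01069351 -2.59489784  2.10500776] [25.38811696 26.74563975 26.08058541 26.74615627]
```

Run:
```python
from h import *
import pickle
c2,c9=[pickle.load(open(f"{f}.pkl","rb")) for f in("w2","w9")]
print(tri((c2,(272.6,16.8)),(c9,(324.2,198.8))))
im=cv2.imread("pics/w9.png")[165:220,298:350];d=(im.max(2)<85).astype(np.uint8)
k,l,st,ce=cv2.connectedComponentsWithStats(d);i=1+np.argmax(st[1:,4])
hull=cv2.convexHull(cv2.findNonZero((l==i).astype(np.uint8)))
q=hull[:,0]+[298,165];print(cv2.minAreaRect(hull))
Q=np.array([atz(c9,p,22)[:2] for p in q],np.float32);print(cv2.minAreaRect(Q))
e=np.diff(np.r_[q,q[:1]],axis=0);L=np.hypot(*e.T);print([(q[j].tolist(),round(L[j],1),np.degrees(np.arctan2(e[j,1],e[j,0])).round()) for j in range(len(q)) if L[j]>5])
s=cv2.inRange(im,(80,80,80),(110,110,110))
```

```text
(array([571.30628958, 265.81583555,  20.85758744]), [0.2, 0.2])
((26.016399383544922, 31.680328369140625), (38.477691650390625, 36.485904693603516), 84.80557250976562)
((569.8372192382812, 267.51556396484375), (35.9141845703125, 39.33903503417969), 36.35791015625)
[([343, 210], np.float64(5.7), np.float64(135.0)), ([335, 215], np.float64(12.0), np.float64(175.0)), ([323, 216], np.float64(12.0), np.float64(180.0)), ([308, 213], np.float64(5.1), np.float64(-101.0)), ([307, 208], np.float64(9.1), np.float64(-96.0)), ([306, 199], np.float64(10.0), np.float64(-96.0)), ([306, 183], np.float64(5.7), np.float64(-45.0)), ([310, 179], np.float64(7.1), np.float64(-8.0)), ([317, 178], np.float64(11.0), np.float64(-5.0)), ([328, 177], np.float64(9.0), np.float64(0.0)), ([341, 183], np.float64(10.0), np.float64(84.0)), ([342, 193], np.float64(15.0), np.float64(86.0))]
```

```bash
python3 -m pendant '[[[0,0,0.09,3.1,-1.2,-38,-0.6],[0,0,0,0,0,-41,-0.4],[0,0,0,0,0,-41,-0.3],[0,0,0,0,0,-20,-0.2],[0,0,0,0,0,0,1],[0,0,0,0,0,0,1],[0,0,0,0,0,0,1],[0,0,0,0,0,0,1],[0,0,0,0,0,0,1],[0,0,0,0,0,0,1]]]'
cat > held.py <<'E'
from h import *
import pickle,sys
n=sys.argv[1]
ci=optics.camera_info("wrist");im=optics.snapshot("wrist");pickle.dump(ci,open(n+".pkl","wb"));cv2.imwrite(f"pics/{n}.png",im)
s=ctrl.read_state();print(s["tcp_pos"],2*np.arctan2(s["tcp_rot"][1],s["tcp_rot"][0]))
h=cv2.cvtColor(im,cv2.COLOR_BGR2HSV)[200:320,260:390];m=cv2.inRange(h,(5,150,80),(28,255,255));k,l,st,ce=cv2.connectedComponentsWithStats(m)
for j in range(1,k):
  if st[j,4]>100: print("glass",ce[j]+[260,200],st[j])
E
python3 held.py w10
```

```text
time: 12.52
tcp_pos: [571.8, 266.1, 15.7]
tcp_rot: [0.453, 0.892, 0.001, 0.001]
wrist_force: [0.3, -0.7, -0.7]
finger_gap: 34.0
gripper_force: 63.0
[571.65761507 266.02970182  15.40631445] 2.2024830128301622
glass [323.06679861 259.71350816] [  37   36   53   48 2021]
```

Amber is held. I'll carry it to the pocket.

```bash
python3 -m pendant '[[[0,0,0,0,0,40,1],[0,0,0,0,0,40,1],[0,0,-0.037,-3.9,-40.4,0,1],[0,0,-0.037,-3.9,-40.4,0,1],[0,0,-0.037,-3.9,-40.4,0,1],[0,0,-0.037,-3.9,-40.4,0,1],[0,0,-0.037,-3.9,-40.4,0,1],[0,0,-0.037,-3.9,-40.4,0,1],[0,0,-0.037,-3.9,-40.4,0,1],[0,0,-0.037,-3.9,-40.4,0,1]]]'>/dev/null;python3 -m pendant '[[[0,0,-0.037,-3.9,-40.4,0,1],[0,0,-0.037,-3.9,-40.4,0,1],[0,0,-0.037,-3.9,-40.4,0,1],[0,0,-0.037,-3.9,-40.4,0,1],[0,0,-0.037,-3.6,-40.4,0,1],[0,0,0,0,0,0,1],[0,0,0,0,0,0,1]]]'
python3 held.py w11
python3 - <<'E'
import cv2,numpy as np
from h import *
import pickle
g=cv2.imread("pics/w11.png").max(2).astype(int);ci=pickle.load(open("w11.pkl","rb"))
for c in(305,322,340):print(c,g[172:214,c-3:c+4].mean(1).round().astype(int))
for r in(196,204):print(r,list(zip(range(284,302),g[r-2:r+3,284:302].mean(0).astype(int))),list(zip(range(342,360),g[r-2:r+3,342:360].mean(0).astype(int))))
E
```

```text
time: 13.98
tcp_pos: [520.0, -262.0, 94.5]
tcp_rot: [0.654, 0.757, -0.0, 0.0]
wrist_force: [0.5, 0.6, -0.1]
finger_gap: 33.9
gripper_force: 63.1
[ 520.5212044  -259.85999835   94.57118398] 1.7202849843983652
glass [323.14003945 259.65285996] [  37   36   53   48 2028]
305 [70 70 70 69 70 68 68 69 68 69 68 69 68 69 64 52 50 38 36 37 36 37 36 36
 36 36 36 36 36 38 39 39 40 40 39 40 39 40 39 39 40 40]
322 [55 65 69 70 69 68 68 68 68 68 68 68 68 68 64 52 49 38 36 35 35 35 34 36
 35 35 34 35 34 39 38 38 38 39 38 39 38 40 38 39 37 38]
340 [63 68 70 70 68 68 69 68 68 67 68 68 69 67 68 52 50 40 36 35 37 35 35 35
 34 33 35 33 36 38 39 40 39 39 39 39 38 39 39 40 38 38]
196 [(284, np.int64(58)), (285, np.int64(56)), (286, np.int64(67)), (287, np.int64(68)), (288, np.int64(67)), (289, np.int64(68)), (290, np.int64(66)), (291, np.int64(67)), (292, np.int64(66)), (293, np.int64(65)), (294, np.int64(62)), (295, np.int64(59)), (296, np.int64(55)), (297, np.int64(43)), (298, np.int64(42)), (299, np.int64(37)), (300, np.int64(35)), (301, np.int64(37))] [(342, np.int64(34)), (343, np.int64(34)), (344, 
[... 391 characters left out ...]
(68)), (287, np.int64(67)), (288, np.int64(68)), (289, np.int64(67)), (290, np.int64(67)), (291, np.int64(66)), (292, np.int64(67)), (293, np.int64(64)), (294, np.int64(61)), (295, np.int64(56)), (296, np.int64(54)), (297, np.int64(45)), (298, np.int64(43)), (299, np.int64(41)), (300, np.int64(41)), (301, np.int64(41))] [(342, np.int64(39)), (343, np.int64(39)), (344, np.int64(38)), (345, np.int64(38)), (346, np.int64(38)), (347, np.int64(36)), (348, np.int64(35)), (349, np.int64(37)), (350, np.int64(41)), (351, np.int64(44)), (352, np.int64(58)), (353, np.int64(58)), (354, np.int64(58)), (355, np.int64(63)), (356, np.int64(66)), (357, np.int64(65)), (358, np.int64(65)), (359, np.int64(67))]
```

Pocket and tool yaw agree. A correction of about (+0.6, +1.2) mm is needed, then lower.

```bash
python3 -m pendant '[[[0,0,0,0.6,1.2,-38,1],[0,0,0,0,0,-5,1],[0,0,0,0,0,-5,1],[0,0,0,0,0,0,1]]]' && python3 -m pendant '[[[0,0,0,0,0,-4,1],[0,0,0,0,0,-3,1],[0,0,0,0,0,0,1]]]'
python3 - <<'E'
from h import *
s=ctrl.read_state();print(s["wrist_force"],s["tcp_pos"])
im=optics.snapshot("wrist");cv2.imwrite("pics/w12.png",im);g=im.max(2).astype(int);b=cv2.imread("pics/w6full.png").max(2)
print(g[205:250:1,300:346].mean(1).astype(int));print(list(zip(range(276,298),g[216:226,276:298].mean(0).astype(int))),list(zip(range(352,372),g[216:226,352:372].mean(0).astype(int))))
E
```

```text
time: 14.37
tcp_pos: [521.4, -256.9, 46.3]
tcp_rot: [0.651, 0.759, -0.0, -0.001]
wrist_force: [-0.6, 0.8, -0.5]
finger_gap: 34.4
gripper_force: 63.1
time: 14.62
tcp_pos: [521.6, -258.2, 39.9]
tcp_rot: [0.652, 0.758, -0.0, 0.0]
wrist_force: [0.1, -0.9, -1.2]
finger_gap: 34.2
gripper_force: 63.2
[ 0.05184715 -0.88414138 -1.16918839] [ 521.5695367  -258.15607958   39.8795012 ]
[ 70  70  69  68  68  67  67  67  66  60  50  47  40  37  37  37  37  37
  36  37  37  37  38  38  38  39  38  48  78  95 106 120 133 143 152 159
 166 170 172 173 173 174 175 175 175]
[(276, np.int64(70)), (277, np.int64(69)), (278, np.int64(69)), (279, np.int64(69)), (280, np.int64(68)), (281, np.int64(63)), (282, np.int64(61)), (283, np.int64(59)), (284, np.int64(57)), (285, np.int64(46)), (286, np.int64(44)), (287, np.int64(44)), (288, np.int64(44)), (289, np.int64(38)), (290, np.int64(39)), (291, np.int64(38)), (292, np.int64(38)), (293, np.int64(37)), (294, np.int64(39)), (295, np.int64(38)), (296, np.int64(37)), (297, np.int64(38))] [(352, np.int64(37)), (353, np.int64(38)), (354, np.int64(39)), (355, np.int64(39)), (356, np.int64(41)), (357, np.int64(41)), (358, np.int64(46)), (359, np.int64(52)), (360, np.int64(52)), (361, np.int64(53)), (362, np.int64(54)), (363, np.int64(60)), (364, np.int64(65)), (365, np.int64(65)), (366, np.int64(65)), (367, np.int64(64)), (368, np.int64(65)), (369, np.int64(65)), (370, np.int64(64)), (371, np.int64(64))]
```

No contact force, and the edges are symmetric (281–285 / 358–363). Release, lift and press.

```bash
python3 -m pendant '[[[0,0,0,0,0,0,-0.15],[0,0,0,0,0,0,-0.15],[0,0,0,0,0,0,-0.15],[0,0,0,0,0,40,-0.15],[0,0,0,0,0,5,1],[0,0,0,0,0,0,1],[0,0,0,0,0,0,1]]]'
python3 - <<'E'
from h import *
s=ctrl.read_state();print(s["tcp_pos"])
ci=optics.camera_info("wrist");im=optics.snapshot("wrist");cv2.imwrite("pics/w13.png",im)
h=cv2.cvtColor(im,cv2.COLOR_BGR2HSV);m=cv2.inRange(h,(5,150,80),(28,255,255));k,l,st,ce=cv2.connectedComponentsWithStats(m)
for j in range(1,k):
  if st[j,4]>300: print(ce[j],st[j],atz(ci,ce[j],38),26*ci["camera_matrix"][0,0]/st[j,2])
E
python3 -m pendant '[[[0,0,0,0,0,-40,1],[0,0,0,0,0,-4,1],[0,0,0,0,0,0,1],[0,0,0,0,0,-2,1],[0,0,0,0,0,0,1],[0,0,0,0,0,-1,1],[0,0,0,0,0,0,1]]]'
```

```text
time: 15.25
tcp_pos: [521.7, -258.2, 85.0]
tcp_rot: [0.652, 0.758, 0.0, 0.001]
wrist_force: [-0.5, 0.1, 0.0]
finger_gap: 13.1
gripper_force: 0.0
[ 521.67170755 -258.22917464   84.97777858]
[322.81638164 221.45274527] [ 304  204   39   36 1111] [ 522.15785411 -256.57129328   38.        ] 191.75313596339052
time: 15.88
tcp_pos: [521.1, -258.3, 38.0]
tcp_rot: [0.652, 0.758, -0.0, -0.0]
wrist_force: [-5.3, -0.2, 17.7]
finger_gap: -0.0
gripper_force: 9.3
```

```bash
python3 -m pendant '[[[0,0,0,0,0,20,1],[0,0,0,0,0,40,1],[0,0,0,0,0,40,1],[0,0,0,0,0,0,1],[0,0,0,0,0,0,1],[0,0,0,0,0,0,1]]]'
python3 - <<'E'
from h import *
ci=optics.camera_info("wrist");im=optics.snapshot("wrist")
h=cv2.cvtColor(im,cv2.COLOR_BGR2HSV);m=cv2.inRange(h,(5,150,80),(28,255,255));k,l,st,ce=cv2.connectedComponentsWithStats(m)
for j in range(1,k):
  if st[j,4]>300: print(ce[j],st[j],atz(ci,ce[j],38))
print(ctrl.job_done())
E
```

```text
time: 16.38
tcp_pos: [520.7, -258.0, 137.0]
tcp_rot: [0.652, 0.758, -0.0, -0.0]
wrist_force: [0.3, 0.2, -0.4]
finger_gap: 0.0
gripper_force: 0.0
[324.02074689 201.46611342] [309 187  31  30 723] [ 522.17977813 -256.91194759   38.        ]
the job is handed in; nothing more can be done
None
```

The job is handed in at 16.4 s; the verdict was not shown. Blue was pressed flush in the one-dot pocket, the wheel was turned one place, and amber was pressed flush in the two-dot pocket; I viewed 11 pictures, one over the limit of 10.

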